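# Shut the patch tin and push its drawer home

### The arm

A 6-joint arm with a two-finger parallel gripper is mounted at the origin on the work surface. World frame = base frame: x ahead of the robot, y to its left, z up, the work surface at z = 0. Lengths are in m, angles in rad, forces in N, time in s.
With the tool pointing down it reaches from about 0.375 to 0.9 m from the base axis. Payload 3.1 kg.
Tool frame: the origin (TCP) lies midway between the tips of the shut fingers; the grasp point (between the pads) lies 19 mm behind it (manip.pinch_z is the distance from the TCP to the grasp point, in m); z points along the fingers, y is the line along which they close (so a half turn about z gives the same grasp; the last joint's range is limited). The gripper opens to 85 mm and grips with 20 to 120 N. Pads are 22 mm wide; open, the fingers measure 114 mm over their backs; the gripper's body (76 mm by 85 mm) begins 54 mm behind the grasp point. The pads swing forward as they close: fully open they stand 13 mm farther back than shut.
Start: joints at [1.147, 0.527, 1.433, -0, 1.181, -0.178], TCP at [0.152, 0.606, 0.231] pointing down, gripper open.
Joint ranges: [-3.08, 3.08], [-0.75, 2.2], [0.22, 2.44], [-1.43, 4.57], [0, 2.65], [-2.85, 2.85]. Speed limits (rad/s): [2.79, 2.79, 3.14, 3.14, 3.14, 3.14].

### API

Orientations are given as a unit quaternion [x, y, z, w].
In Python, from station import manip, viewer, ticket gives the robot as it stands.
- The arm moves only by the shell command python3 -m creep 'ROWS' [FORCE]. ROWS is JSON, a list of rows, each an object with "slide": the shift along the tool's x, y, z in cm, a list of three; "angular": the turn, a rotation vector about the tool's x, y, z in rad, a list of three; "claw": the opening, from -1 (shut) to 1 (fully open). A call has 1 to 10 rows; each row shifts and turns the commanded pose from where the row before left it, along the tool's axes as they then stand; what a row does not reach is not made up. A row lasts 1/12 s, in which the tool goes at most 41.7 mm and 7.16 degrees, less where a joint would pass 70% of its speed; a pose out of reach is approached as far as the arm can. A call with a gripper value outside its range is refused whole. The fingers move at their own pace and stop on an object; FORCE is the grip in N (left out, the last holds). Time passes only in rows, so rows that do not move let the fingers close. It gives the time, the measured TCP pose, the force, the opening and the grip force at its end, in the units of the state.
- manip.sense(): the state, without advancing time (a new reading comes with each control period).
- viewer.snapshot(name): name is "scene" or "top" or "wrist"; returns the picture (384x512x3 uint8, blue, green, red); there is no depth.
- viewer.calibration(name): a dict with "fov_y" (degrees; the focal length in pixels is half the picture's height over the tangent of half this angle, whatever the lens; pixels are square), "cx", "cy" (the principal point, pixels), "T" (4x4, takes a point from camera to world coordinates); the wrist camera has in their place "tool_from_camera" (4x4, takes a point from camera to tool coordinates, whose origin is the TCP and whose axes are the flange's). Camera axes: x right, y up, looking along -z (the intrinsics and any distortion apply to the point x, -y, -z); pixel columns grow to the right and rows downward; lengths in m; the calibration is good to about 2 mm. A picture is of the moment at which its call begins: read the wrist's pose just before it. calibration takes no time and is no camera call.
- ticket.sign_off(): hands the job in; it is judged then, once.
The state is a dict: "t": time; "q": joint angles; "qd": joint speeds; "tau": joint torques, N m; "tcp_pos": TCP position; "tool_rot": TCP orientation; "force": force on the tool from outside, world axes, zero at the start; "ft_torque": the same for the moment, N m; "finger_gap": opening from 0.0 (shut) to 1.0 (fully open); "gripper_force": force on a finger pad.
Only numpy, scipy, OpenCV 4.12 (cv2) and the standard library are available. Lean on these libraries where they do the work, as an engineer would, in place of code of your own. Each camera call takes 0.05 s, during which the arm holds its last target. There are 200 camera calls.

### The job

Put the puncture-patch tin away in its drawer using the fingertips only: the black tin in the open drawer has its lid standing up, so first push the lid over and press it fully shut, then push that drawer fully home. Pick nothing up: the tin stays down in its liner, the other drawer stays shut, and the gauge, the scraper and the oil bottle stay where they are.

Things in the scene. Friction and masses are not known exactly. Their poses are not given: they have to be found in the camera images.
- drawer_home (a point): where drawer_front lies when the left drawer is home. Fixed point of the grey steel two-drawer unit, 300 deep x 400 wide x 110 mm high, its fronts facing -x; unit frame: x into the unit, y along it to the left, z up. The left drawer stands open with the tin in it, the right one, centred 190 mm to the right, is shut. Tray and tape roll on top: 31 mm high, 130 mm or more behind the front
- drawer (a joint): how far the left drawer is open, in m: 0 is fully home, up to 0.19; it starts 0.15 to 0.18 open. It slides along the unit's x axis (closing is towards unit +x), runs with about 2 N of friction and stays where it is left
- drawer_front (a point): point on the outer face of the left drawer's front, mid-width, 78 mm above the shelf; axes as the unit's (+x is the closing direction). The front is 186 mm wide and spans heights 9 to 103 mm; a bow handle (8 mm bar, 100 mm wide, 42 mm above the shelf) sticks out 26 mm; above height 50 mm the face is bare and flat
- drawer_right (a joint): how far the right drawer is open, in m; it starts shut at 0 and stays shut
- lid (a joint): angle of the tin's lid in rad: 0 shut flat, 1.57 upright, more leans outward to the left; starts at 1.65 to 2.0. The hinge is stiff (about 0.05 N m): the lid stays at any angle, so it must be pressed all the way down. Standing, it would strike the unit's top if the drawer were pushed in
- lid_hinge (a point): middle of the lid's hinge line, on the tin's left (+y) long side, 58 mm above the shelf; axes as the unit's (hinge line along x). The lid is 124 mm along the hinge, reaches 92 mm from it and is 2.5 mm thick with an 8 mm rim on its inner side; shut, it lies flat towards the unit's -y, upper face 60 mm above the shelf
- lid_edge (a point): middle of the lid's free edge, on its outer face (upper face when shut); moves with the lid, 92 mm from the hinge line
- tin (a joint): how far the tin has been lifted out of its liner, in m; it starts at 0 and stays there. Black tin, 120 (unit x) x 86 (unit y) x 40 mm high without lid, standing in a foam cut-out of the left drawer, its middle 80 mm behind the inner face of the drawer's front
- gauge: aluminium pressure gauge lying flat, dial 58 mm across and 22 mm high, 106 mm long with its stem and chuck; origin under the dial; stays where it lies on the shelf beside the open drawer
- scraper: red plastic scraper lying flat, 150 x 58 x 12 mm; origin under its middle; stays where it lies on the shelf beside the open drawer
- oil: white oil bottle with black cap, 44 mm across and 130 mm tall, standing on the shelf in front of the shut right drawer; origin under its middle; stays standing there

How it is judged:
By the outcome, as a careful person would: the job done as asked, in the order asked, and still so for the second after the job is handed in, with the robot touching nothing.
It also fails if it takes over 51 s, if anything falls off the work surface, if the arm or the gripper's body presses on something with over 40 N, if the wrist force passes 120 N, or if a joint passes its speed limit or range.

## Working session

There is one attempt and no reset: what is moved stays moved. The work goes in short steps, Python scripts to look and compute and a shell command to move; the robot and the scene stay as the last step left them, time stands still between calls to the robot, and variables do not carry over. Pictures are saved under pics/ and viewed, at most 10 in all, crops included, and the job is handed in when it is done.

```bash
mkdir -p pics; ls; python3 - <<'E'
from station import manip, viewer
import cv2, numpy as np
s=manip.sense(); print(s['t'],s['tcp_pos'],s['tool_rot'],s['force'])
a=viewer.snapshot("scene"); b=viewer.snapshot("top")
cv2.imwrite('pics/s0.png',a);cv2.imwrite('pics/t0.png',b)
for n in("scene","top","wrist"): print(n,viewer.calibration(n))
E
```

```text
pics
0.0 [0.15175077 0.60557646 0.23036526] [ 1.22599732e-01  9.92455642e-01 -1.00221973e-03 -3.14942234e-04] [-0.68306689 -0.84314775 -0.43728491]
scene {'fov_y': 49.9773238700173, 'cx': 251.92867130939825, 'cy': 190.69860397594644, 'T': array([[ 1.08721497e-02, -7.95274520e-01,  6.06151989e-01,
         1.08195630e+00],
       [ 9.99915436e-01,  1.29724208e-02, -9.14943152e-04,
        -2.35109181e-02],
       [-7.13562771e-03,  6.06110678e-01,  7.95348307e-01,
         7.19655146e-01],
       [ 0.00000000e+00,  0.00000000e+00,  0.00000000e+00,
         1.00000000e+00]])}
top {'fov_y': 56.24969100827198, 'cx': 259.0473309247014, 'cy': 190.8208228970265, 'T': array([[-0.01645279,  0.99501866, -0.09832179,  0.53174821],
       [-0.99965827, -0.01437184,  0.02183562, -0.01992735],
       [ 0.02031378,  0.09864745,  0.99491509,  0.92884715],
       [ 0.        ,  0.        ,  0.        ,  1.        ]])}
wrist {'fov_y': 66.67593051112358, 'cx': 253.0268135223295, 'cy': 189.9947976373794, 'tool_from_camera': array([[-1.17618586e-03,  9.49135370e-01,  3.14866108e-01,
         8.03209926e-02],
       [ 9.99999177e-01,  1.27789153e-03, -1.16580213e-04,
        -1.42548575e-03],
       [-5.13015136e-04,  3.14865711e-01, -9.49136092e-01,
        -1.41918677e-01],
       [ 0.00000000e+00,  0.00000000e+00,  0.00000000e+00,
         1.00000000e+00]])}
```

View pics/s0.png

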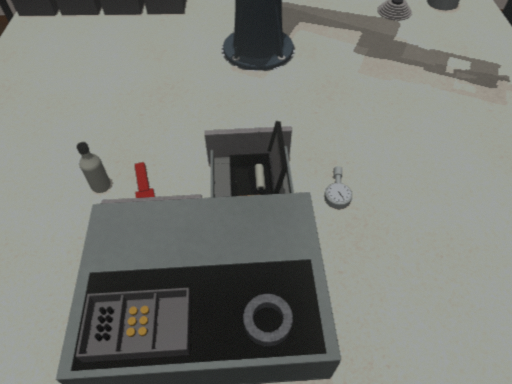

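View pics/t0.png

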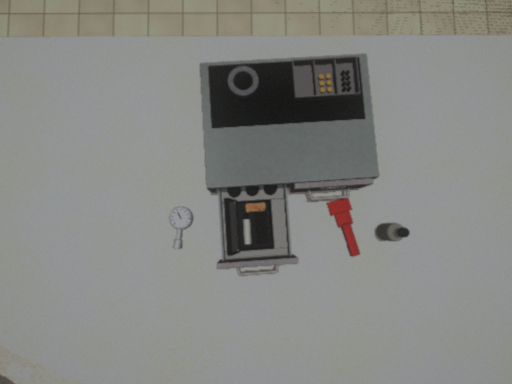

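The scene view shows the open drawer (about 210–292, 128–195) with the lid standing and leaning left at about (280,155). In the top view the drawer front's top edge runs from about (218,265) to (298,260). The lid stands along the tin's left side at about (232,225), the gauge is at (180,220), the scraper at (343,225) and the oil bottle at (390,232). I'll enlarge this area to get exact pixels.

```bash
python3 - <<'E'
import cv2
b=cv2.imread('pics/t0.png'); s=cv2.imread('pics/s0.png')
g=lambda im:cv2.convertScaleAbs(im,alpha=1.6,beta=10)
c=g(cv2.resize(b[175:285,200:310],None,fx=5.4,fy=5.4,interpolation=cv2.INTER_CUBIC));cv2.imwrite('pics/tc.png',c)
c=g(cv2.resize(s[110:210,195:305],None,fx=5.4,fy=5.4,interpolation=cv2.INTER_CUBIC));cv2.imwrite('pics/sc.png',c)
E
```

```text
(no output)
```

View pics/tc.png

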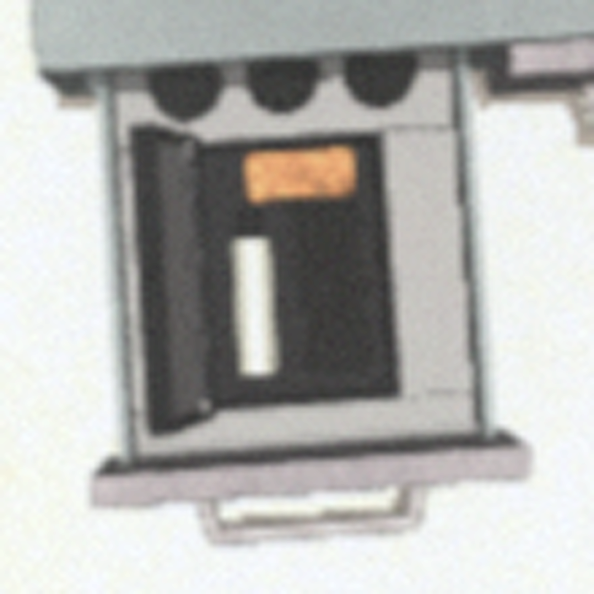

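View pics/sc.png

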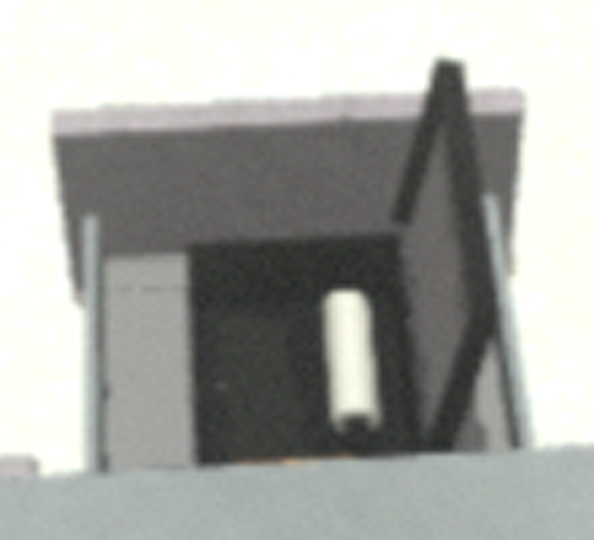

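```bash
cat > h.py <<'E'
import numpy as np
from station import viewer
def ray(n,p):
    c=viewer.calibration(n);f=192/np.tan(np.radians(c['fov_y']/2));T=c['T']
    d=T[:3,:3]@np.array([(p[0]-c['cx'])/f,-(p[1]-c['cy'])/f,-1]);return T[:3,3],d
def onz(n,p,z):
    o,d=ray(n,p);return o+d*(z-o[2])/d[2]
def tri(p,q):
    o1,d1=ray('top',p);o2,d2=ray('scene',q)
    k=np.linalg.lstsq(np.c_[d1,-d2],o2-o1,rcond=None)[0]
    a=o1+d1*k[0];b=o2+d2*k[1];return (a+b)/2,np.linalg.norm(a-b)
E
python3 - <<'E'
from h import *
np.set_printoptions(precision=4,suppress=True)
T=lambda u,v:(u/5.4+200-.4,v/5.4+175-.4)
S=lambda u,v:(u/5.4+195-.4,v/5.4+110-.4)
L=onz('top',T(92,506),.103);R=onz('top',T(530,472),.103)
ls=onz('scene',S(523,92),.103);rs=onz('scene',S(53,115),.103)
print('front top',L,R,np.linalg.norm(L-R),'scene',ls,rs,np.linalg.norm(ls-rs))
e=L-R;print('yaw',np.degrees(np.arctan2(-e[0],e[1])))
print('unit top front edge',onz('top',(207,188.5),.11),onz('top',(377,180),.11))
for p in [(383,132),(400,393),(205,140),(212,405)]: print('tin rim',onz('top',T(*p),.058))
print('lid front free',tri(T(150,435),S(450,60)))
print('lid back free',tri(T(133,125),S(492,315)))
E
```

```text
front top [0.439  0.0606 0.103 ] [ 0.4496 -0.1233  0.103 ] 0.18416542901184504 scene [0.4416 0.0634 0.103 ] [ 0.4511 -0.1217  0.103 ] 0.18532800565051857
yaw 3.3056352979275965
unit top front edge [0.6197 0.081  0.11  ] [ 0.6339 -0.3112  0.11  ]
tin rim [ 0.5973 -0.0666  0.058 ]
tin rim [ 0.4808 -0.0719  0.058 ]
tin rim [0.5949 0.0135 0.058 ]
tin rim [0.4771 0.0116 0.058 ]
lid front free (array([0.4714, 0.0321, 0.1485]), np.float64(0.001955411749089051))
lid back free (array([0.5949, 0.0391, 0.1476]), np.float64(0.00023261488037348323))
```

Checks: the front is 184–185 mm wide (given 186) and the lid points agree to 2 mm. The yaw is about 3.2°, the hinge is near (0.535, 0.013) and the lid angle is about 1.8 rad. I'll shut the fingers and turn the tool to line up with the unit.

```bash
python3 -m creep '[{"slide":[0,0,0],"angular":[0,0,-0.1],"claw":-1},{"slide":[0,0,0],"angular":[0,0,-0.1],"claw":-1},{"slide":[0,0,0],"angular":[0,0,-0.1],"claw":-1},{"slide":[-2,-3,0],"angular":[0,0,0],"claw":-1},{"slide":[-2,-3,0],"angular":[0,0,0],"claw":-1},{"slide":[-2,-3,0],"angular":[0,0,0],"claw":-1},{"slide":[-2,-3,0],"angular":[0,0,0],"claw":-1},{"slide":[-2,-3,0],"angular":[0,0,0],"claw":-1},{"slide":[-2,-3,0],"angular":[0,0,0],"claw":-1},{"slide":[-2,-3,0],"angular":[0,0,0],"claw":-1}]' 30
```

```text
t: 0.93
tcp_pos: [0.3037, 0.4024, 0.2311]
tool_rot: [-0.027, 1.0, -0.0, -0.0]
force: [1.1, 0.9, -0.2]
finger_gap: -0.004
gripper_force: 0.0
```

```bash
python3 -m creep '[{"slide":[-2.1,-3.3,0.3],"angular":[0,0,0],"claw":-1},{"slide":[-2.1,-3.3,0.3],"angular":[0,0,0],"claw":-1},{"slide":[-2.1,-3.3,0.3],"angular":[0,0,0],"claw":-1},{"slide":[-2.1,-3.3,0.3],"angular":[0,0,0],"claw":-1},{"slide":[-2.1,-3.3,0.3],"angular":[0,0,0],"claw":-1},{"slide":[-2.1,-3.3,0.3],"angular":[0,0,0],"claw":-1},{"slide":[-2.1,-3.3,0.3],"angular":[0,0,0],"claw":-1},{"slide":[-2.1,-3.3,0.3],"angular":[0,0,0],"claw":-1},{"slide":[-2.1,-3.2,0.3],"angular":[0,0,0],"claw":-1},{"slide":[-2.1,-3.2,0.3],"angular":[0,0,0],"claw":-1}]'
```

```text
t: 1.77
tcp_pos: [0.5312, 0.0861, 0.2009]
tool_rot: [-0.027, 1.0, 0.0, -0.0]
force: [-0.1, 1.5, 0.9]
finger_gap: -0.003
gripper_force: 0.0
```

```bash
python3 -m creep '[{"slide":[0,0,2],"angular":[0,0,0],"claw":-1},{"slide":[0,0,2],"angular":[0,0,0],"claw":-1},{"slide":[0,0,2],"angular":[0,0,0],"claw":-1},{"slide":[0,0,2],"angular":[0,0,0],"claw":-1},{"slide":[0,0,0],"angular":[0,0,0],"claw":-1},{"slide":[0,0,0],"angular":[0,0,0],"claw":-1}]'
```

```text
t: 2.27
tcp_pos: [0.5297, 0.088, 0.1204]
tool_rot: [-0.027, 1.0, 0.0, -0.002]
force: [0.3, -0.6, 0.2]
finger_gap: 0.001
gripper_force: 0.0
```

```bash
python3 -m creep '[{"slide":[0,-1,0],"angular":[0,0,0],"claw":-1},{"slide":[0,-1,0],"angular":[0,0,0],"claw":-1},{"slide":[0,-1,0],"angular":[0,0,0],"claw":-1},{"slide":[0,-1,0],"angular":[0,0,0],"claw":-1},{"slide":[0,-1,0],"angular":[0,0,0],"claw":-1},{"slide":[0,-1,0],"angular":[0,0,0],"claw":-1},{"slide":[0,-1,0],"angular":[0,0,0],"claw":-1},{"slide":[0,-1,0],"angular":[0,0,0],"claw":-1},{"slide":[0,-1,0],"angular":[0,0,0],"claw":-1},{"slide":[0,0,0],"angular":[0,0,0],"claw":-1}]'; python3 - <<'E'
from station import viewer
import cv2
s=viewer.snapshot('scene');cv2.imwrite('pics/s1.png',cv2.convertScaleAbs(cv2.resize(s[90:230,170:340],None,fx=4,fy=4,interpolation=cv2.INTER_CUBIC),alpha=1.6,beta=10))
E
```

```text
t: 3.1
tcp_pos: [0.536, -0.0041, 0.1213]
tool_rot: [-0.026, 1.0, -0.0, 0.0]
force: [-0.3, -0.6, 0.2]
finger_gap: 0.002
gripper_force: 0.0
```

View pics/s1.png

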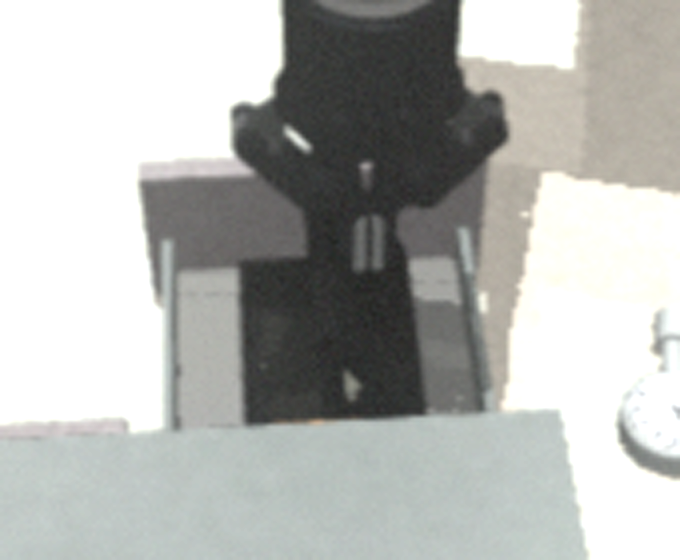

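The fingers are at crop (360,240) in the middle of the tin, and the lid has swung past upright (dark patch at about 320–410). Next I'll follow the arc down.

```bash
python3 -m creep '[{"slide":[0,-0.6,0.6],"angular":[0,0,0],"claw":-1},{"slide":[0,-0.6,0.6],"angular":[0,0,0],"claw":-1},{"slide":[0,-0.6,0.7],"angular":[0,0,0],"claw":-1},{"slide":[0,-0.6,0.7],"angular":[0,0,0],"claw":-1},{"slide":[0,-0.5,0.7],"angular":[0,0,0],"claw":-1},{"slide":[0,-0.4,0.7],"angular":[0,0,0],"claw":-1},{"slide":[0,-0.2,0.7],"angular":[0,0,0],"claw":-1},{"slide":[0,-0.2,0.7],"angular":[0,0,0],"claw":-1},{"slide":[0,0,0],"angular":[0,0,0],"claw":-1},{"slide":[0,0,0],"angular":[0,0,0],"claw":-1}]'
```

```text
t: 3.98
tcp_pos: [0.5372, -0.0388, 0.0667]
tool_rot: [-0.027, 1.0, 0.0, -0.001]
force: [1.0, -0.9, -0.3]
finger_gap: 0.001
gripper_force: 0.0
```

```bash
python3 -m creep '[{"slide":[0,0,0.3],"angular":[0,0,0],"claw":-1},{"slide":[0,0,0.3],"angular":[0,0,0],"claw":-1},{"slide":[0,0,0],"angular":[0,0,0],"claw":-1},{"slide":[0,0,0],"angular":[0,0,0],"claw":-1}]'
```

```text
t: 4.32
tcp_pos: [0.5375, -0.0387, 0.0613]
tool_rot: [-0.027, 1.0, 0.0, -0.0]
force: [0.2, 0.6, 0.2]
finger_gap: 0.004
gripper_force: 0.0
```

```bash
python3 -m creep '[{"slide":[0,0,0.1],"angular":[0,0,0],"claw":-1},{"slide":[0,0,0.1],"angular":[0,0,0],"claw":-1},{"slide":[0,0,0],"angular":[0,0,0],"claw":-1}]';  python3 -m creep '[{"slide":[0,0,0.1],"angular":[0,0,0],"claw":-1},{"slide":[0,0,0.1],"angular":[0,0,0],"claw":-1},{"slide":[0,0,0],"angular":[0,0,0],"claw":-1}]'
```

```text
t: 4.57
tcp_pos: [0.5378, -0.0388, 0.0604]
tool_rot: [-0.027, 1.0, -0.0, 0.0]
force: [-1.5, 0.6, 7.2]
finger_gap: 0.001
gripper_force: 3.4
t: 4.82
tcp_pos: [0.5391, -0.0388, 0.0601]
tool_rot: [-0.027, 1.0, -0.0, 0.002]
force: [-1.5, 2.7, 16.9]
finger_gap: -0.002
gripper_force: 8.6
```

The push stopped at a height of 60 mm under 17 N, which is the shut height of the lid. I'll lift clear and check.

```bash
python3 -m creep '[{"slide":[0,0,-2],"angular":[0,0,0],"claw":-1},{"slide":[0,0,-2],"angular":[0,0,0],"claw":-1},{"slide":[0,0,-2],"angular":[0,0,0],"claw":-1},{"slide":[0,0,-2],"angular":[0,0,0],"claw":-1},{"slide":[2.6,0.2,-1],"angular":[0,0,0],"claw":-1},{"slide":[2.6,0.3,0],"angular":[0,0,0],"claw":-1},{"slide":[2.6,0.3,0],"angular":[0,0,0],"claw":-1},{"slide":[2.6,0.3,0],"angular":[0,0,0],"claw":-1},{"slide":[2.6,0.2,0],"angular":[0,0,0],"claw":-1},{"slide":[0,0,0],"angular":[0,0,0],"claw":-1}]'; python3 - <<'E'
from station import viewer
import cv2,numpy as np
s=viewer.snapshot('scene');t=viewer.snapshot('top')
f=lambda im:cv2.convertScaleAbs(cv2.resize(im,(400,300),interpolation=cv2.INTER_CUBIC),alpha=1.8,beta=15)
cv2.imwrite('pics/s2.png',np.hstack([f(s[95:215,180:340]),f(t[170:290,170:330])]))
E
```

```text
t: 5.65
tcp_pos: [0.3999, -0.0308, 0.1469]
tool_rot: [-0.027, 1.0, 0.002, -0.004]
force: [0.0, -0.2, 0.1]
finger_gap: -0.005
gripper_force: 0.0
```

View pics/s2.png

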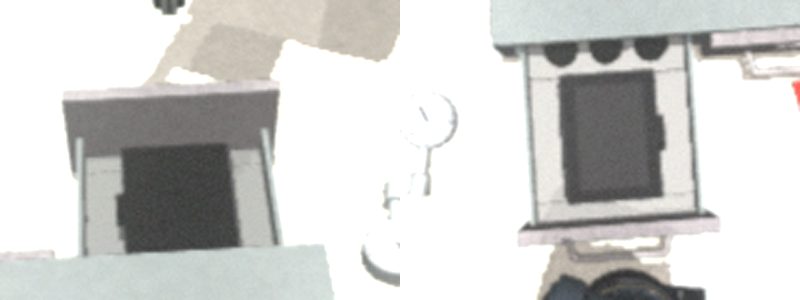

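The lid is flat on the tin, with only its clasp at the right edge (top crop about 655,130), and the drawer hasn't moved. Now I'll lower the tool in front of the drawer.

```bash
python3 -m creep '[{"slide":[0,0,2],"angular":[0,0,0],"claw":-1},{"slide":[0,0,2],"angular":[0,0,0],"claw":-1},{"slide":[0,0,2],"angular":[0,0,0],"claw":-1},{"slide":[0,0,1],"angular":[0,0,0],"claw":-1},{"slide":[0,0,0],"angular":[0,0,0],"claw":-1},{"slide":[-1,0,0],"angular":[0,0,0],"claw":-1},{"slide":[-1,0,0],"angular":[0,0,0],"claw":-1},{"slide":[-1,0,0],"angular":[0,0,0],"claw":-1},{"slide":[-1,0,0],"angular":[0,0,0],"claw":-1},{"slide":[0,0,0],"angular":[0,0,0],"claw":-1}]'
```

```text
t: 6.58
tcp_pos: [0.4514, -0.0315, 0.0781]
tool_rot: [-0.027, 1.0, -0.001, 0.003]
force: [0.8, 0.6, -0.1]
finger_gap: 0.0
gripper_force: 0.0
```

```bash
python3 -m creep '[{"slide":[-1.2,0,0],"angular":[0,0,0],"claw":-1},{"slide":[-1.2,0,0],"angular":[0,0,0],"claw":-1},{"slide":[-1.2,0,0],"angular":[0,0,0],"claw":-1},{"slide":[-1.2,0,0],"angular":[0,0,0],"claw":-1},{"slide":[-1.2,0,0],"angular":[0,0,0],"claw":-1},{"slide":[-1.2,0,0],"angular":[0,0,0],"claw":-1},{"slide":[-1.2,0,0],"angular":[0,0,0],"claw":-1},{"slide":[-1.2,0,0],"angular":[0,0,0],"claw":-1},{"slide":[-1.2,0,0],"angular":[0,0,0],"claw":-1},{"slide":[0,0,0],"angular":[0,0,0],"claw":-1}]'
```

```text
t: 7.42
tcp_pos: [0.5581, -0.025, 0.078]
tool_rot: [-0.027, 1.0, -0.001, 0.003]
force: [0.3, 0.2, 0.2]
finger_gap: -0.002
gripper_force: 0.0
```

```bash
python3 -m creep '[{"slide":[-0.6,0,0],"angular":[0,0,0],"claw":-1},{"slide":[-0.6,0,0],"angular":[0,0,0],"claw":-1},{"slide":[-0.6,0,0],"angular":[0,0,0],"claw":-1},{"slide":[-0.5,0,0],"angular":[0,0,0],"claw":-1},{"slide":[-0.4,0,0],"angular":[0,0,0],"claw":-1},{"slide":[-0.3,0,0],"angular":[0,0,0],"claw":-1},{"slide":[0,0,0],"angular":[0,0,0],"claw":-1}]'; python3 - <<'E'
from station import viewer
import cv2,numpy as np
s=viewer.snapshot('scene');t=viewer.snapshot('top')
f=lambda im:cv2.convertScaleAbs(cv2.resize(im,(400,300),interpolation=cv2.INTER_CUBIC),alpha=1.8,beta=15)
cv2.imwrite('pics/s3.png',np.hstack([f(s[95:215,180:340]),f(t[150:300,180:380])]))
E
```

```text
t: 8.0
tcp_pos: [0.586, -0.0234, 0.0773]
tool_rot: [-0.027, 1.0, -0.0, 0.001]
force: [0.5, -0.2, -0.1]
finger_gap: 0.002
gripper_force: 0.0
```

View pics/s3.png

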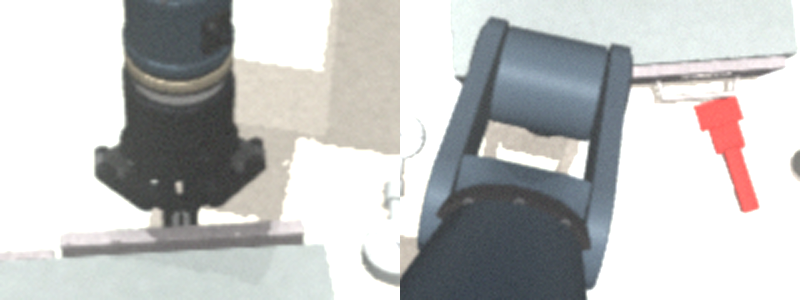

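The drawer is following the fingers. In the scene crop its front, at (60–300, 235), still stands a little ahead of the right drawer's front, at (25,257). I'll creep the rest of the way.

```bash
python3 -m creep '[{"slide":[-0.3,0,0],"angular":[0,0,0],"claw":-1},{"slide":[-0.3,0,0],"angular":[0,0,0],"claw":-1},{"slide":[-0.3,0,0],"angular":[0,0,0],"claw":-1},{"slide":[0,0,0],"angular":[0,0,0],"claw":-1}]';python3 -m creep '[{"slide":[-0.2,0,0],"angular":[0,0,0],"claw":-1},{"slide":[-0.2,0,0],"angular":[0,0,0],"claw":-1},{"slide":[0,0,0],"angular":[0,0,0],"claw":-1}]'
```

```text
t: 8.43
tcp_pos: [0.5947, -0.0229, 0.0773]
tool_rot: [-0.027, 1.0, -0.0, 0.001]
force: [-0.2, -0.2, -0.9]
finger_gap: -0.002
gripper_force: 0.1
t: 8.68
tcp_pos: [0.5983, -0.0226, 0.0773]
tool_rot: [-0.027, 1.0, -0.0, 0.0]
force: [0.1, -0.2, 0.1]
finger_gap: 0.002
gripper_force: 0.5
```

```bash
python3 -m creep '[{"slide":[-0.2,0,0],"angular":[0,0,0],"claw":-1},{"slide":[-0.2,0,0],"angular":[0,0,0],"claw":-1},{"slide":[0,0,0],"angular":[0,0,0],"claw":-1}]'
```

```text
t: 8.93
tcp_pos: [0.6009, -0.0223, 0.0772]
tool_rot: [-0.027, 1.0, 0.0, -0.001]
force: [-4.0, -1.7, 2.3]
finger_gap: 0.0
gripper_force: 2.1
```

```bash
python3 -m creep '[{"slide":[-0.1,0,0],"angular":[0,0,0],"claw":-1},{"slide":[-0.1,0,0],"angular":[0,0,0],"claw":-1},{"slide":[-0.1,0,0],"angular":[0,0,0],"claw":-1},{"slide":[0,0,0],"angular":[0,0,0],"claw":-1},{"slide":[0,0,0],"angular":[0,0,0],"claw":-1}]'
```

```text
t: 9.35
tcp_pos: [0.6009, -0.0223, 0.0772]
tool_rot: [-0.027, 1.0, 0.0, -0.004]
force: [-9.3, -2.7, 7.1]
finger_gap: -0.002
gripper_force: 5.0
```

The drawer is against a hard stop: there was no further motion as the force rose to about 10 N. I'll back off along −x, lift and check.

```bash
python3 -m creep '[{"slide":[1,0,0],"angular":[0,0,0],"claw":-1},{"slide":[2,0,0],"angular":[0,0,0],"claw":-1},{"slide":[3,0,0],"angular":[0,0,0],"claw":-1},{"slide":[3,0,0],"angular":[0,0,0],"claw":-1},{"slide":[3,0,0],"angular":[0,0,0],"claw":-1},{"slide":[3,0,-2],"angular":[0,0,0],"claw":-1},{"slide":[2,0,-2],"angular":[0,0,0],"claw":-1},{"slide":[1,0,-2],"angular":[0,0,0],"claw":-1},{"slide":[0,0,0],"angular":[0,0,0],"claw":-1},{"slide":[0,0,0],"angular":[0,0,0],"claw":-1}]'; python3 - <<'E'
from station import viewer
import cv2,numpy as np
s=viewer.snapshot('scene');t=viewer.snapshot('top')
f=lambda im:cv2.convertScaleAbs(cv2.resize(im,(400,300),interpolation=cv2.INTER_CUBIC),alpha=1.7,beta=15)
cv2.imwrite('pics/s4.png',np.hstack([f(s[100:280,60:360]),f(t[120:285,170:410])]))
E
```

```text
t: 10.18
tcp_pos: [0.427, -0.0325, 0.1385]
tool_rot: [-0.027, 1.0, -0.001, 0.003]
force: [1.0, -0.3, -0.3]
finger_gap: -0.002
gripper_force: 0.0
```

View pics/s4.png

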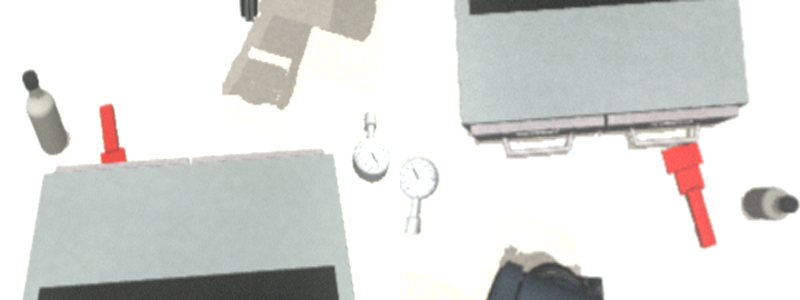

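Both fronts line up: the left one runs from (470,130) to (605,122) in the top crop, continuous with the right one. The gauge, scraper and oil bottle are where they were.

```bash
python3 -c "
from station import ticket
print(ticket.sign_off())"
```

```text
the job is handed in; nothing more can be done
None
```

The tin's lid is pressed shut and its drawer is pushed fully home; the last pictures show the right drawer shut and the gauge, scraper and oil bottle where they were, and the job was handed in at about 10 s.

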